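# Set the ratchet and clamp the flatbread press to the stall table

## Robot

A 7-joint arm with a two-finger parallel gripper is mounted at the origin on the work surface. World frame = base frame: x ahead of the robot, y to its left, z up, the work surface at z = 0. Lengths are in m, angles in rad, forces in N, time in s.
With the tool pointing down it reaches from about 0.425 to 0.8 m from the base axis. Payload 8.3 kg.
Tool frame: the origin (TCP) lies at the very end of the fingers, on their centre line; the grasp point (between the pads) lies 19 mm behind it; y points along the fingers, x is the direction in which the jaws open and shut, and the axes are right-handed (so a half turn about y gives the same grasp; the last joint's range is limited). The gripper opens to 85 mm and grips with 20 to 120 N. Pads are 22 mm wide; open, the fingers measure 114 mm over their backs; the gripper's body (76 mm by 85 mm) begins 54 mm behind the grasp point. The pads swing forward as they close: fully open they stand 13 mm farther back than shut.
Start: joints at [1.094, 0.383, 0.016, 1.37, -0.006, 1.388, -0.046], TCP at [0.251, -0.572, 0.231] pointing down, gripper open.
Joint ranges: [-2.95, 2.95], [-0.25, 2.06], [-1.52, 1.56], [0.18, 2.33], [-1.44, 4.58], [0.02, 2.06], [-3.01, 3.01]. Speed limits (rad/s): [2.39, 2.39, 3.01, 3.01, 3.14, 3.14, 3.14].

## Interface

Orientations are given as a rotation vector (axis times angle).
In Python, from workcell import r, read_camera, get_calibration, boxes_of, masks_of gives the robot as it stands. The module is installed in compiled form; this text tells all that it offers.
- The arm moves only by the tool drive_tool, never from a script. Its argument "increments" is a list of rows, each a list of 5 numbers: the gripper command: -1 is shut, 1 is fully open, values between are in proportion, then the shift along the tool's x, y, z in mm, then the turn about the tool's y in degrees. In form: [[hand, tx, ty, tz, roll], ...]. A call has 1 to 12 rows; each row is the pose to reach, as a shift and turn from the pose measured when the call began, along the tool's axes at that moment; what a row does not reach only later rows make up. A row lasts 1/8 s, in which the tool goes at most 62.5 mm and 10.7 degrees, less where a joint would pass 70% of its speed; a pose out of reach is approached as far as the arm can. A call with a gripper value outside its range is refused whole. The fingers move at their own pace and stop on an object; "newtons" is the grip in N (left out, the last holds). Time passes only in rows, so rows that repeat a pose let the fingers close. It gives the time, the measured TCP pose, the force and the opening at its end, in the units of the state.
- r.get_obs(): the state, without advancing time (a new reading comes with each control period).
- read_camera(name): name is "scene" or "top" or "wrist"; returns the picture (420x560x3 uint8, red, green, blue); there is no depth.
- get_calibration(name): a dict with "fovy" (degrees; the focal length in pixels is half the picture's height over the tangent of half this angle, whatever the lens; pixels are square), "cx", "cy" (the principal point, pixels), "T" (4x4, takes a point from camera to world coordinates); the wrist camera has in their place "tool_from_camera" (4x4, takes a point from camera to tool coordinates, whose origin is the TCP and whose axes are the tool frame's). Camera axes: x right, y down, z forward; pixel columns grow to the right and rows downward; lengths in m; the calibration is good to about 2 mm. The wrist camera is an equidistant fisheye: a pixel r from the principal point sees the ray r / f radians off the axis. A picture is of the moment at which its call begins: read the wrist's pose just before it. get_calibration takes no time and is no camera call.
- r.job_done(): hands the job in, once; it reports no verdict.
Trained networks look in the newest picture that a camera, given by its name, has taken for a name from the list of things; names that differ only in an ending like _2 or _b are one class to them, and where a whole thing is asked for, a point or a joint stands for the part that bears it (a point fixed in the world has none). Each returns a list of dicts, best first, with "conf" (0 to 1); they miss things now and then, are a little off and sometimes report something else, mostly with a low value. They report only what shows in the picture. A call takes as long as a camera call.
- boxes_of(target, camera): "box" ([centre column, centre row, width, height] in pixels, round what is visible of it).
- masks_of(target, camera): "mask" (420x560 bool, what is visible of it) and "box" ([centre column, centre row, width, height] in pixels, round what is visible of it).
The state is a dict: "clock": time; "joint_pos": joint angles; "dq": joint speeds; "joint_efforts": joint torques, N m; "eef_pos": TCP position; "eef_rot": TCP orientation; "force": force on the tool from outside, world axes, zero at the start; "ft_torque": the same for the moment, N m; "width": finger opening in m.
Only numpy, scipy, OpenCV 4.12 (cv2) and the standard library are available. Lean on these libraries where they do the work, as an engineer would, in place of code of your own. Each camera call takes 0.05 s, during which the arm holds its last target. There are 200 camera calls.

## Task

Clamp the flatbread press down with the ratchet clamp: flip the small direction lever on the ratchet head over to its clockwise (tightening) side, then swing the long handle all the way back anticlockwise to its end stop, where it should run free, leaving the clamp tongue where it is. Then pull the handle clockwise until the tongue under the head has swung fully home over the press's foot, against its stop pin, and let go.

Things in the scene. Friction and masses are not known exactly. Their poses are not given: they have to be found in the camera images.
- clamp: Fixed ratchet clamp on the table, with the low round aluminium flatbread press it serves. Origin: at table height on the vertical spindle axis about which tongue and handle both turn. +y points from there to the press (210 mm across, centre 225 mm away, under 60 mm high); the handle points broadly along -y. Round dark ratchet head on the spindle: 84 mm across, top 60 mm above the table.
- lever (a joint): Direction lever on top of the head, rad, positive = turned clockwise about its own pivot, seen from above. A spring snaps it over centre to -0.2..-0.4 (handle drives the tongue anticlockwise, opening; so it starts) or +0.2..+0.4 (drives it clockwise, tightening). Flipping takes about 1.5 N at its knob. When the ratchet free-wheels it flutters by about 0.15 on its side.
- lever_knob (a point): Centre of the top of the upright round steel knob at the lever's free end: 16 mm in diameter, 63 to 101 mm above the table. The lever, a thin steel arm 63 to 69 mm above the table, pivots on the handle's centre line 48 mm from the spindle towards the handle and points back, so that the knob, 48 mm from the pivot, is over the spindle at lever value 0 and about 19 mm to either side at the ends.
- handle (a joint): Swing of the long ratchet handle about the spindle, rad, positive = clockwise seen from above; end stops at -0.65 and +0.65. At 0 it points along the clamp's -y; at h, along that turned clockwise by h. It stays where left; at the grip, free-wheeling takes 1 to 4 N in clicks, driving the tongue about 5 N. 20 teeth: after a swing back it may run up to 0.32 before it catches.
- handle_grip (a point): On the axis of the handle's black rubber sleeve, 140 mm from the spindle and 46 mm above the table; its x axis points outwards along the handle. The sleeve is level and round, 24 mm in diameter, from 100 to 190 mm from the spindle; it can be gripped from above or pushed from the side.
- tongue (a joint): Turn of the clamp tongue about the spindle, rad, positive = clockwise seen from above (tightening). Flat steel finger under the head, 26 mm wide, 15 to 25 mm above the table, reaching 100 mm from the spindle. At 0 it stands open, pointing 0.85 anticlockwise of the clamp's +y; at 0.85 it lies along +y over the press's foot, against its stop pin: fully home. It stays where left.

How it is judged:
By the outcome, as a careful person would: the job done as asked, in the order asked, and still so for the second after the job is handed in, with the robot touching nothing.
It also fails if it takes over 51 s, if anything falls off the work surface, if the arm or the gripper's body presses on something with over 40 N, if the wrist force passes 120 N, or if a joint passes its speed limit or range.

## Working session

There is one attempt and no reset: what is moved stays moved. The work goes in short steps, Python scripts to look and compute and a tool call to move; the robot and the scene stay as the last step left them, time stands still between calls to the robot, and variables do not carry over. Pictures are saved under pics/ and viewed, about 8 in all and at most 12, crops included, and the job is handed in when it is done.

Besides the shell and the picture viewer there is one more tool, called after ">>>" as a command line: name --pt "numbers of a row" for each row, then --argument value for the rest. drive_tool: Moves the arm, as the interface text tells. Its arguments: {"type":"object","properties":{"increments":{"type":"array"},"newtons":{"type":"number"}},"required":["increments"]}

```bash
mkdir -p pics; python3 - <<'E'
from workcell import r, read_camera, get_calibration, boxes_of, masks_of
import cv2,numpy as np
o=r.get_obs();print(o['clock'],o['eef_pos'],o['eef_rot'],o['width'])
for c in ["scene","top"]:
    im=read_camera(c);cv2.imwrite(f"pics/{c}0.png",im[:,:,::-1])
    k=get_calibration(c);print(c,k)
    for t in ["clamp","lever_knob","handle_grip","tongue"]:
        print(t,[(round(b['conf'],2),np.round(b['box'])) for b in boxes_of(t,c)[:2]])
E
```

```text
0.0 [ 0.25114723 -0.5717617   0.23026012] [-1.37595946  0.90036148 -0.89762051] 0.08540508151268857
scene {'fovy': 45.378056903133945, 'cx': 280.5295865331357, 'cy': 206.2248723026443, 'T': array([[-0.39504829,  0.66407242, -0.63477923,  0.98378822],
       [ 0.91859361,  0.29387734, -0.26423833,  0.17746146],
       [ 0.01107384, -0.68749104, -0.72610842,  0.55881273],
       [ 0.        ,  0.        ,  0.        ,  1.        ]])}
clamp [(0.71, array([408., 303., 302., 231.]))]
lever_knob [(0.55, array([363., 238.,  56.,  27.]))]
handle_grip [(0.58, array([331., 243., 151., 108.]))]
tongue [(0.87, array([425., 267.,  38.,  20.]))]
top {'fovy': 53.05754789881289, 'cx': 276.29901807736235, 'cy': 212.01431071190072, 'T': array([[-0.0093783 , -0.99920004,  0.03887578,  0.53870323],
       [-0.999875  ,  0.00887554, -0.01308489,  0.01146308],
       [ 0.01272938, -0.03899364, -0.99915838,  0.74225649],
       [ 0.        ,  0.        ,  0.        ,  1.        ]])}
clamp [(0.69, array([153., 188., 304., 124.])), (0.69, array([206., 213.,  45.,  14.]))]
lever_knob [(0.76, array([207., 213.,  43.,  17.]))]
handle_grip [(0.58, array([239., 211., 134.,  60.]))]
tongue [(0.95, array([164., 232.,  31.,  33.]))]
```

View pics/top0.png

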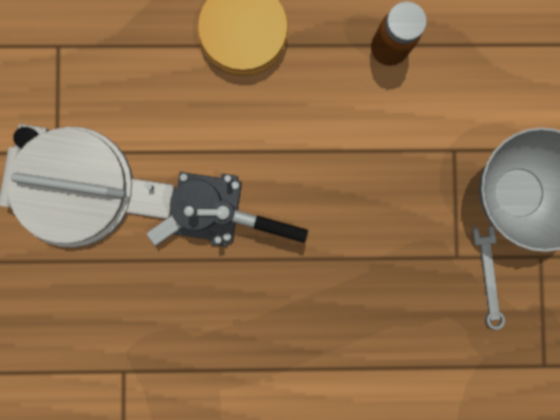

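View pics/scene0.png

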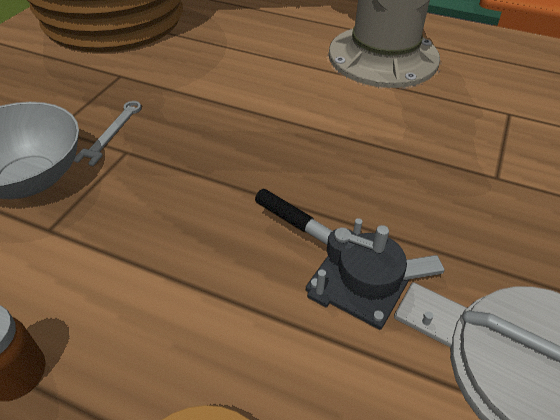

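```bash
cat > h.py <<'E'
import numpy as np
from workcell import get_calibration
def at(c,u,v,z):
    k=get_calibration(c);f=210/np.tan(np.radians(k['fovy']/2));T=k['T']
    d=T[:3,:3]@[(u-k['cx'])/f,(v-k['cy'])/f,1];p=T[:3,3];return np.round(p+d*(z-p[2])/d[2],4)
E
python3 - <<'E'
import cv2,numpy as np
from h import *
from scipy.spatial.transform import Rotation as R
a=cv2.imread('pics/top0.png')[160:260,130:320];b=cv2.imread('pics/scene0.png')[180:330,250:450]
a=cv2.resize(a,(760,400),interpolation=3)
cv2.imwrite('pics/a.png',a)
print(R.from_rotvec([-1.376,.9004,-.8976]).as_matrix().round(3))
for n,t,s,z in [('knob',(189,211),(382,231),.101),('pivot',(223,212),(343,236),.069),('end',(304,236),(263,196),.046),('sleeve in',(257,222),(310,223),.046),('press',(68,186),None,.05)]:
    print(n,at('top',*t,z), s and at('scene',*s,z))
E
```

```text
[[ 0.402 -0.001  0.916]
 [-0.916  0.002  0.402]
 [-0.002 -1.    -0.   ]]
knob [0.5664 0.1359 0.101 ] [0.5719 0.1387 0.101 ]
pivot [0.5657 0.0879 0.069 ] [0.5714 0.0926 0.069 ]
end [ 0.5257 -0.0431  0.046 ] [ 0.5271 -0.0401  0.046 ]
sleeve in [0.5495 0.0344 0.046 ] [0.5482 0.0401 0.046 ]
press [0.6114 0.3438 0.05  ] None
```

View pics/a.png

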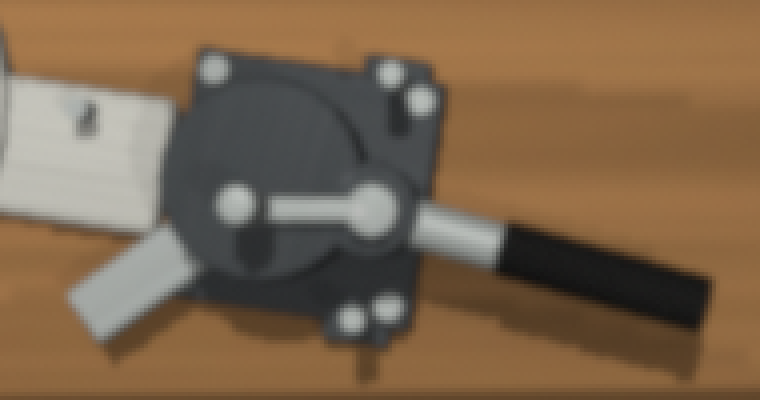

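```bash
python3 - <<'E'
from h import *
S=at('top',195.7,205,.06);print('S',S)
E_=at('top',305.5,236,.046);I=at('top',256,222,.046);P=at('top',222.8,212,.069);K=at('top',188.8,211.2,.101);Pr=at('top',68,186,.05)
for n,q in [('end',E_),('in',I),('piv',P),('knob',K),('press',Pr)]:
    d=(q-S)[:2];print(n,q,np.hypot(*d).round(4),np.degrees(np.arctan2(d[1],d[0])).round(1))
print(np.hypot(*(K-P)[:2]))
E
```

```text
S [0.5778 0.133  0.06  ]
end [ 0.5257 -0.0456  0.046 ] 0.186 -106.3
in [0.5496 0.0361 0.046 ] 0.1009 -106.2
piv [0.5657 0.0882 0.069 ] 0.0464 -105.1
knob [0.5661 0.1362 0.101 ] 0.0121 164.7
press [0.6114 0.3438 0.05  ] 0.2135 80.9
0.048001666637732476
```

>>> drive_tool --pt "-1 -212 0 363 -50" --pt "-1 -212 0 363 -50" --pt "-1 -212 0 363 -50" --pt "-1 -212 0 363 -50" --pt "-1 -212 0 363 -50" --pt "-1 -212 0 363 -50" --pt "-1 -212 0 363 -50" --pt "-1 -553 30 537 -50" --pt "-1 -553 30 537 -50" --pt "-1 -553 30 537 -50" --pt "-1 -553 30 537 -50" --pt "-1 -553 30 537 -50" --newtons 40

```text
clock: 2.0
eef_pos: [0.5165, 0.0806, 0.2072]
eef_rot: [-1.559, 0.223, -0.224]
force: [1.1, -0.8, -0.5]
width: -0.0001
```

>>> drive_tool --pt "-1 -6 30 68 0" --pt "-1 -6 80 68 0" --pt "-1 -6 90 68 0" --pt "-1 -6 90 68 0"

```text
clock: 2.5
eef_pos: [0.53, 0.1463, 0.1175]
eef_rot: [-1.56, 0.224, -0.225]
force: [0.2, -1.2, 0.6]
width: -0.0001
```

```bash
cat >> h.py <<'E'
from scipy.spatial.transform import Rotation as R
import cv2
from workcell import r, read_camera, boxes_of, masks_of
def wat(u,v,z,o):
    k=get_calibration('wrist');f=210/np.tan(np.radians(k['fovy']/2));a=np.array([u-k['cx'],v-k['cy']]);n=np.hypot(*a);t=n/f
    d=np.r_[a/n*np.sin(t),np.cos(t)];C=k['tool_from_camera'];Rt=R.from_rotvec(o['eef_rot']).as_matrix()
    p=Rt@C[:3,3]+o['eef_pos'];d=Rt@C[:3,:3]@d;return np.round(p+d*(z-p[2])/d[2],4)
def wpix(P,o):
    k=get_calibration('wrist');f=210/np.tan(np.radians(k['fovy']/2));Rt=R.from_rotvec(o['eef_rot']).as_matrix()
    q=np.linalg.inv(k['tool_from_camera'])@np.r_[Rt.T@(np.array(P)-o['eef_pos']),1]
    n=np.hypot(q[0],q[1]);t=np.arctan2(n,q[2]);return np.round([k['cx']+q[0]/n*t*f,k['cy']+q[1]/n*t*f])
E
python3 - <<'E'
from h import *
o=r.get_obs();im=read_camera('wrist')[:,:,::-1].copy();print(o['clock'],o['eef_pos'],R.from_rotvec(o['eef_rot']).as_matrix().round(3).tolist())
print(get_calibration('wrist'))
print([(b['conf'],b['box']) for b in boxes_of('lever_knob','wrist')])
p=wpix([.568,.137,.101],o);print(p, wpix([.568,.137,.07],o),wpix(o['eef_pos'],o))
cv2.circle(im,tuple(int(x) for x in p),4,(0,0,255),1)
cv2.imwrite('pics/w1.png',im)
E
```

```text
2.5 [0.53003683 0.14632433 0.11745335] [[0.959, 0.0, 0.282], [-0.282, -0.001, 0.959], [0.0, -1.0, -0.001]]
{'fovy': 65.70646984690485, 'cx': 282.293169039116, 'cy': 208.28610293822246, 'tool_from_camera': array([[ 9.99999312e-01,  2.12581898e-04, -1.15318629e-03,
        -2.14581293e-03],
       [ 1.16139820e-03, -3.15261744e-01,  9.49004048e-01,
        -1.42801231e-01],
       [-1.61814439e-04, -9.49004735e-01, -3.15261775e-01,
         8.01333866e-02],
       [ 0.00000000e+00,  0.00000000e+00,  0.00000000e+00,
         1.00000000e+00]])}
[(0.64, [350.5, 257.2, 40.6, 88.7])]
[357. 252.] [347. 231.] [287. 270.]
```

View pics/w1.png

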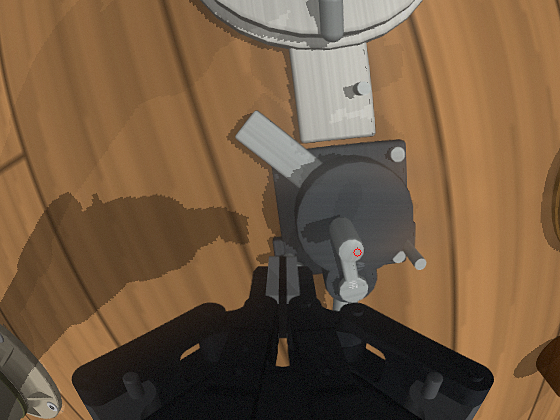

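>>> drive_tool --pt "-1 0 42 0 0" --pt "-1 0 42 0 0" --pt "-1 10 42 0 0" --pt "-1 18 42 0 0" --pt "-1 25 42 0 0" --pt "-1 32 42 0 0" --pt "-1 36 42 0 0" --pt "-1 36 42 0 0"

```text
clock: 3.6
eef_pos: [0.5662, 0.1361, 0.0772]
eef_rot: [-1.559, 0.223, -0.229]
force: [0.3, 0.3, -0.5]
width: -0.0003
```

```bash
python3 - <<'E'
from h import *
o=r.get_obs();im=read_camera('top')[:,:,::-1];w=read_camera('wrist')[:,:,::-1]
cv2.imwrite('pics/w2.png',np.hstack([cv2.resize(im[160:260,130:270],(420,300)),w[120:420,150:500]]))
E
```

```text
(no output)
```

View pics/w2.png

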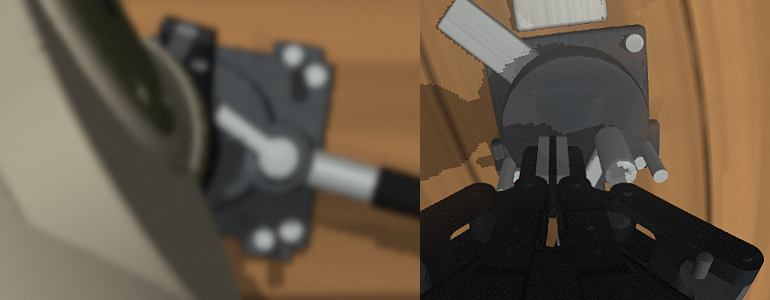

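>>> drive_tool --pt "-1 -15 0 0 0" --pt "-1 -15 -40 0 0" --pt "-1 -15 -73 0 0" --pt "0.4 12 -73 -50 0" --pt "0.4 12 -73 -110 0" --pt "0.4 12 -50 -138 0" --pt "0.4 12 0 -138 0" --pt "0.4 12 30 -138 0" --pt "0.4 12 50 -138 0" --pt "0.4 12 50 -138 0"

```text
clock: 4.95
eef_pos: [0.5362, 0.0013, 0.0258]
eef_rot: [-1.559, 0.225, -0.224]
force: [-0.6, -0.3, 0.6]
width: 0.0597
```

```bash
python3 - <<'E'
from h import *
o=r.get_obs();w=read_camera('wrist')[:,:,::-1]
print([(b['conf'],np.round(b['box'])) for b in boxes_of('handle_grip','wrist')],wpix([.539,0,.046],o),wpix([.5257,-.045,.046],o))
cv2.imwrite('pics/w3.png',w)
E
```

```text
[(0.72, array([291., 184., 203., 367.]))] [294. 293.] [292. 366.]
```

View pics/w3.png

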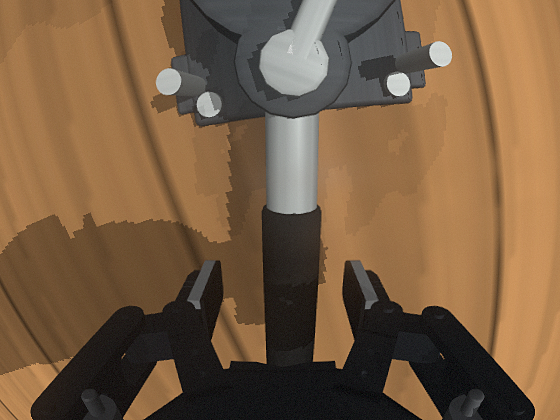

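>>> drive_tool --pt "-0.25 0 0 0 0" --pt "-0.25 0 0 0 0" --pt "-0.25 12 0 0.5 -5" --pt "-0.25 24 0 2 -10" --pt "-0.25 36 0 5 -15" --pt "-0.25 47.5 0 8.5 -20" --pt "-0.25 59 0 13 -25" --pt "-0.25 69.5 0 18.5 -30" --pt "-0.25 80 0 25 -35" --pt "-0.25 89 0 32.5 -40" --pt "-0.25 89 0 32.5 -40" --newtons 40

```text
clock: 6.42
eef_pos: [0.6334, 0.0075, 0.0285]
eef_rot: [-1.547, -0.326, 0.319]
force: [0.1, 1.4, -0.2]
width: 0.0323
```

```bash
cat > look.py <<'E'
from h import *
import sys
o=r.get_obs();w=read_camera('wrist')[:,:,::-1];im=read_camera('top')[:,:,::-1]
print(o['clock'],o['eef_pos'],o['force'],o['ft_torque'],o['width'])
M=R.from_rotvec(o['eef_rot']).as_matrix();print('tool x deg',np.degrees(np.arctan2(M[1,0],M[0,0])))
cv2.imwrite(sys.argv[1],np.hstack([cv2.resize(im[160:260,130:270],(420,300)),w[0:300,100:480]]))
E
python3 look.py pics/w4.png
```

```text
6.425 [0.6333663  0.00754513 0.02846745] [ 0.06179817  1.42910294 -0.1611886 ] [ 0.03343653 -0.01967281  0.03463707] 0.032262697009011215
tool x deg 23.567278505408968
```

View pics/w4.png

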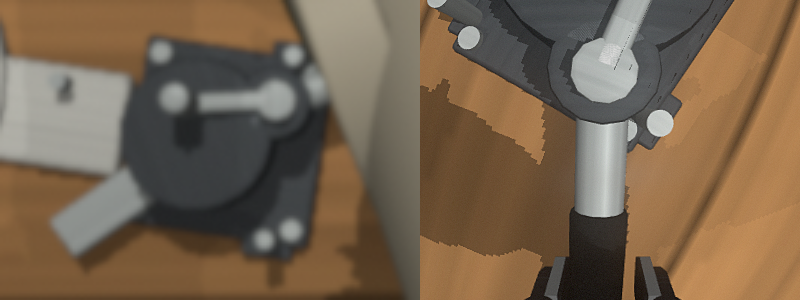

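>>> drive_tool --pt "-0.25 7 0 0 -3" --pt "-0.25 12 0 0.5 -5" --pt "-0.25 16 0 1 -6.5" --pt "-0.25 16 0 1 -6.5"

```text
clock: 7.02
eef_pos: [0.6472, 0.0149, 0.0285]
eef_rot: [-1.532, -0.414, 0.406]
force: [-0.0, -0.9, -0.2]
width: 0.0318
```

>>> drive_tool --pt "-0.25 3 0 0 -1" --pt "-0.25 5 0 0 -2" --pt "-0.25 7 0 0 -2" --pt "-0.25 7 0 0 -2"

```text
clock: 7.52
eef_pos: [0.6487, 0.016, 0.028]
eef_rot: [-1.529, -0.431, 0.441]
force: [-21.7, -6.9, 15.7]
width: 0.0319
```

```bash
cat > arc.py <<'E'
from h import *
import sys
o=r.get_obs();M=R.from_rotvec(o['eef_rot']).as_matrix();S=np.array([.578,.134]);p=o['eef_pos']
a=np.arctan2(p[1]-S[1],p[0]-S[0]);al=np.degrees(np.arctan2(M[1,0],M[0,0]));print('tcp ang',np.degrees(a),'toolx',al)
for d in map(float,sys.argv[1:]):
    b=a-np.radians(d);q=np.r_[S+.139*np.r_[np.cos(b),np.sin(b)],.028]
    t=M.T@(q-p)*1000;print(d,t.round(1),'roll',round(al-(np.degrees(b)+90),1))
E
python3 arc.py 5 10 15 20 25 30 35 40 45 50
python3 - <<'E'
from h import *
im=read_camera('top')
print([(b['conf'],b['box']) for b in boxes_of('tongue','top')])
cv2.imwrite('pics/t5.png',im[:,:,::-1])
E
```

```text
tcp ang -59.06136276898541 toolx 31.904908947287183
5.0 [-12.1   0.1  -0.7] roll 6.0
10.0 [-24.1   0.2   1.1] roll 11.0
15.0 [-35.9   0.3   3.9] roll 16.0
20.0 [-47.4   0.4   7.8] roll 21.0
25.0 [-58.5   0.4  12.6] roll 26.0
30.0 [-69.2   0.5  18.4] roll 31.0
35.0 [-79.3   0.6  25.1] roll 36.0
40.0 [-88.8   0.6  32.6] roll 41.0
45.0 [-97.6   0.7  41. ] roll 46.0
50.0 [-105.6    0.7   50. ] roll 51.0
[(0.61, [163.7, 232.3, 33.8, 30.4])]
```

>>> drive_tool --pt "-0.25 -12 0 -0.5 6" --pt "-0.25 -24 0 1 11" --pt "-0.25 -36 0 4 16" --pt "-0.25 -47.5 0 8 21" --pt "-0.25 -58.5 0 12.5 26" --pt "-0.25 -69 0 18.5 31" --pt "-0.25 -79.5 0 25 36" --pt "-0.25 -89 0 32.5 41" --pt "-0.25 -97.5 0 41 46" --pt "-0.25 -97.5 0 41 46"

```text
clock: 8.88
eef_pos: [0.5447, -0.0002, 0.0293]
eef_rot: [-1.566, 0.195, -0.189]
force: [2.4, 0.8, -0.3]
width: 0.032
```

```bash
python3 arc.py 3 5 7 9 11 13 15 17 19 21 23 25; python3 look.py pics/w5.png
```

```text
tcp ang -103.95413524380017 toolx -14.005517902649805
3.0 [-7.3  1.3 -0.6] roll 2.9
5.0 [-12.1   1.3  -0.2] roll 4.9
7.0 [-16.9   1.3   0.3] roll 6.9
9.0 [-21.7   1.3   0.9] roll 8.9
11.0 [-26.5   1.3   1.8] roll 10.9
13.0 [-31.3   1.3   2.8] roll 12.9
15.0 [-36.    1.3   3.9] roll 14.9
17.0 [-40.6   1.3   5.3] roll 16.9
19.0 [-45.3   1.4   6.8] roll 18.9
21.0 [-49.8   1.4   8.4] roll 20.9
23.0 [-54.3   1.4  10.2] roll 22.9
25.0 [-58.8   1.4  12.2] roll 24.9
8.875 [ 5.44664712e-01 -1.57950312e-04  2.92590495e-02] [ 2.41395961  0.77683068 -0.2898855 ] [ 0.13552956 -0.28974139 -0.02789079] 0.03204722871228052
tool x deg -14.005517902649805
```

View pics/w5.png

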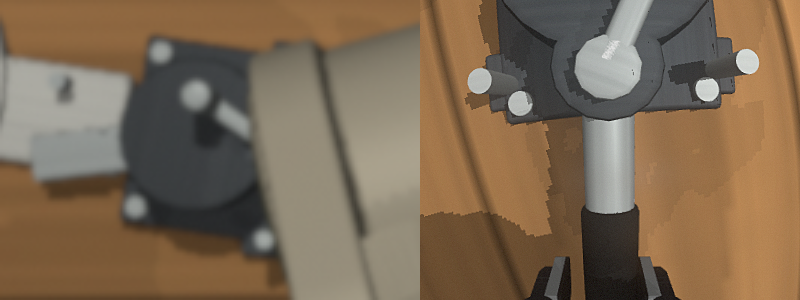

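>>> drive_tool --pt "-0.25 -7 0 -0.5 3" --pt "-0.25 -12 0 0 5" --pt "-0.25 -17 0 0.5 7" --pt "-0.25 -20 0 1 8" --pt "-0.25 -20 0 1 8"

```text
clock: 9.6
eef_pos: [0.5256, 0.0055, 0.0293]
eef_rot: [-1.554, 0.303, -0.298]
force: [1.8, 0.1, 0.5]
width: 0.0323
```

>>> drive_tool --pt "-0.25 -4 0 0.5 2" --pt "-0.25 -8 0 1 3" --pt "-0.25 -11 0 1 4" --pt "-0.25 -13 0 1 5" --pt "-0.25 -13 0 1 5"

```text
clock: 10.22
eef_pos: [0.5135, 0.0112, 0.0292]
eef_rot: [-1.544, 0.372, -0.366]
force: [1.2, -2.3, 1.8]
width: 0.032
```

```bash
python3 arc.py 1 2 3 4 5 6 ; python3 - <<'E'
from h import *
im=read_camera('top')
print([(b['conf'],b['box']) for b in boxes_of('tongue','top')])
cv2.imwrite('pics/t6.png',im[:,:,::-1])
E
```

```text
tcp ang -117.72708668545764 toolx -26.945573566854353
1.0 [-2.4  1.2 -0.2] roll 1.8
2.0 [-4.9  1.2 -0.1] roll 2.8
3.0 [-7.3  1.2  0. ] roll 3.8
4.0 [-9.7  1.2  0.2] roll 4.8
5.0 [-12.1   1.3   0.4] roll 5.8
6.0 [-14.5   1.3   0.7] roll 6.8
[(0.65, [152.8, 201.4, 32.0, 18.8])]
```

>>> drive_tool --pt "-0.25 -3 0 0 2" --pt "-0.25 -6 0 0 3" --pt "-0.25 -8 0 0 4" --pt "-0.25 -8 0 0 4"

```text
clock: 10.82
eef_pos: [0.5065, 0.0153, 0.0293]
eef_rot: [-1.534, 0.426, -0.421]
force: [4.4, -0.7, -0.9]
width: 0.0316
```

```bash
python3 look.py pics/w7.png
```

```text
10.825 [0.5064967  0.01527569 0.02927139] [ 4.43180298 -0.69699562 -0.91018771] [-0.19087229 -0.95619482  0.08802749] 0.031607857156169816
tool x deg -30.939757574792104
```

View pics/w7.png

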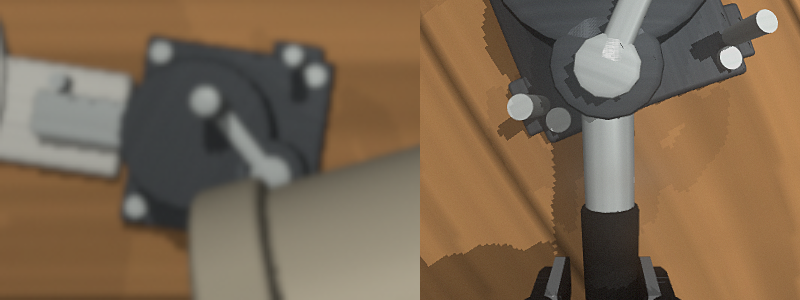

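Tongue lies nearly against the pin (pin at crop (60,85), tongue edge right below it). Pushing on until the force rises.

>>> drive_tool --pt "-0.25 -2 0 0 1" --pt "-0.25 -4 0 0 2" --pt "-0.25 -6 0 0 3" --pt "-0.25 -6 0 0 3"

```text
clock: 11.42
eef_pos: [0.5028, 0.018, 0.0294]
eef_rot: [-1.524, 0.465, -0.464]
force: [10.7, -2.3, -7.1]
width: 0.032
```

>>> drive_tool --pt "-0.25 -3 0 0 1" --pt "-0.25 -5 0 0 1" --pt "-0.25 -5 0 0 1"

```text
clock: 11.8
eef_pos: [0.5006, 0.0194, 0.0296]
eef_rot: [-1.521, 0.477, -0.482]
force: [13.4, -4.8, -8.9]
width: 0.0322
```

>>> drive_tool --pt "-0.25 -4 0 0 0.5" --pt "-0.25 -7 0 0 1" --pt "-0.25 -7 0 0 1"

```text
clock: 12.18
eef_pos: [0.4977, 0.0212, 0.0299]
eef_rot: [-1.517, 0.488, -0.502]
force: [17.4, -7.9, -11.5]
width: 0.032
```

```bash
python3 look.py pics/w8.png
```

```text
12.175 [0.49771282 0.02115841 0.02989214] [ 17.40227474  -7.88886004 -11.46089262] [-1.46283606 -3.36135244  0.20133477] 0.0320276028824435
tool x deg -36.211594249771444
```

View pics/w8.png

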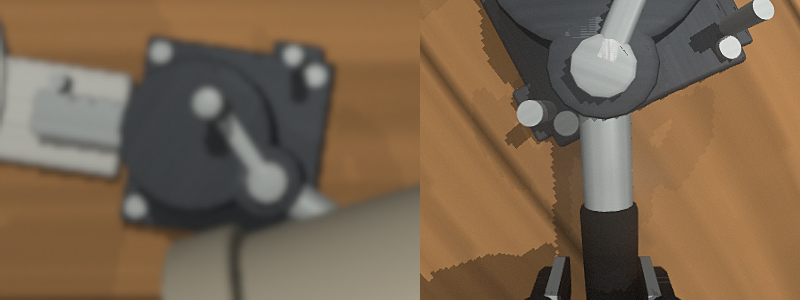

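>>> drive_tool --pt "-0.25 7 0 0 0" --pt "-0.25 7 0 0 0" --pt "0.4 7 0 0 0" --pt "0.4 7 0 0 0" --pt "0.4 7 -40 0 0" --pt "0.4 7 -90 0 0" --pt "0.4 7 -140 0 0" --pt "0.4 -10 -160 -60 0" --pt "0.4 -30 -160 -120 0" --pt "0.4 -30 -160 -140 0" --pt "0.4 -30 -160 -140 0"

```text
clock: 13.65
eef_pos: [0.388, -0.0742, 0.1894]
eef_rot: [-1.517, 0.492, -0.504]
force: [0.7, 0.3, -0.8]
width: 0.0596
```

```bash
python3 - <<'E'
from h import *
o=r.get_obs();print(o['clock'],o['eef_pos'],o['force'])
im=read_camera('top')[:,:,::-1];s=read_camera('scene')[:,:,::-1]
print([(b['conf'],np.round(b['box'],1)) for b in boxes_of('tongue','top')])
cv2.imwrite('pics/f.png',np.hstack([cv2.resize(im[160:260,120:260],(420,300)),cv2.resize(s[180:330,290:480],(380,300))]))
E
```

```text
13.65 [ 0.38796746 -0.07419365  0.18941866] [ 0.65807941  0.25995671 -0.8469658 ]
[(0.83, array([154.9, 199.9,  27.5,  20.5]))]
```

View pics/f.png

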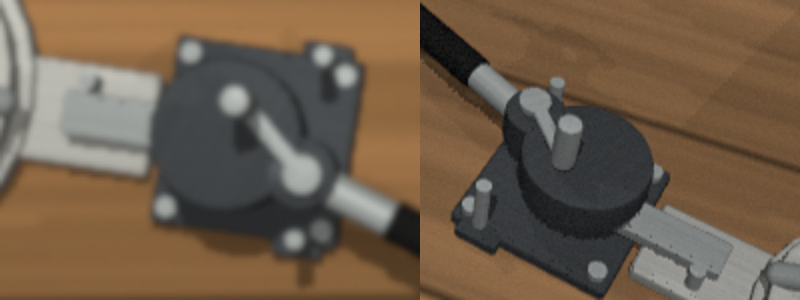

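```bash
python3 -c "
from workcell import r
print(r.job_done())"
```

```text
the job is handed in; nothing more can be done
None
```

The clamp is tightened and the job is handed in at about 13.7 s on the robot's clock. The hand-in gives no verdict.

- **Lever:** I pushed the knob over with closed fingers, and it snapped to its clockwise (tightening) side. It was still there in the last picture.
- **Handle back:** With the fingers loosely around the sleeve, I swung the handle anticlockwise to its end stop, where the force rose to about 22 N. The tongue's box in the top view was unchanged, at (164, 232) px.
- **Handle clockwise:** I pulled until the tongue stopped and the sideways force climbed to about 19 N, against about 5 N for driving. The handle was still short of its +0.65 stop, so it was the tongue that had stopped.
- **Let go:** I opened the fingers, lifted and moved away.

**Last check:** The top and scene pictures show the tongue lying along the foot, edge against the pin. The gripper was clear, with force about 1 N. No check failed or disagreed.

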